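# Turn a test cassette face up over the lip of its loading block and push it home

## Task

The flat test cassette lies face down in the loading block and has to be made ready for pipetting. With the fingertips, push it against the low lip across the middle of the block until it tips up on edge there and flips over the lip, face up, then push it on along the block until it lies fully home against the end stop, under the two steel keepers. Do not pick the cassette up: it is never lifted off the block, and the other things on the bench stay where they are.

Things in the scene. Friction and masses are not known exactly. Their poses are not given: they have to be found in the camera images.
- cassette: flat rigid white test cassette, 76 mm along its x, 72 mm along its y, 8 mm thick, about 45 g; origin at its centre. Its z points out of the plain back (flat label, six small pin marks): it starts face down, z up, x along the block's x within 3 degrees. Done, z points down and the five windows and wells of the face show on top. Too wide to grip
- cassette_fore (a point): middle of the cassette's +x edge, at mid thickness (38 mm from its centre): the edge that faces the lip at the start, 10 to 24 mm short of it, and the one it tips up about; after the flip it is the trailing edge
- cassette_aft (a point): middle of the cassette's -x edge, at mid thickness: the edge away from the lip at the start, which swings up and over; after the flip it leads towards the end stop
- loading_block: dark grey loading block fixed to the bench, 230 x 100 mm. Origin on the bench on its centre line, below the lip's steep face; x points along the block from the start bay to the end stop (the way the cassette turns over, roughly the robot's left), z up. Deck top 20 mm up, from x = -104 mm (open end) to the stop at x = 114 mm. Cassette home: centre at x = 76, y = 0, z = 24 mm
- block_lip (a point): middle of the lip across the deck: steep face at block x = 0, flat top 4 mm above the deck to x = 4 mm, then sloping down to the deck at x = 13 mm; it is cut through by the finger slot
- block_slot (a point): middle of the slot at the open end, at bench height. The slot runs along the middle of the deck, 46 mm wide (block y = -23 to 23 mm), from the open end x = -104 mm through the gap in the lip to x = 60 mm; it goes through to the bench 20 mm below the deck, so that fingertips in it meet the full height of the cassette's edge, before and after the flip
- block_stop (a point): foot of the end stop (wall across the block, 10 mm high) at deck height, x = 114 mm. Guide walls 9 mm high stand 80 mm apart along both sides up to x = 89 mm and narrow to 77 mm at x = 103 mm. Two steel keepers hang over the corners at the stop (beyond y = +-29 mm, from x = 104 mm), their undersides 10.5 mm above the deck, tops 13 mm
- loaded_cassette: another cassette of the same make, 76 x 72 x 8 mm, already loaded, lying face up on the bench at the right; not part of the job
- marker_black: marker pen lying on the bench behind the block, 135 mm long, 16 mm thick; not part of the job
- pipette_loose: pipette lying on the bench at the right, 232 mm long; not part of the job
- tweezers: steel tweezers lying on the bench behind the block, to the left, 124 mm long; not part of the job
- rack_tube_0: capped tube, 80 mm high, 16 mm thick, standing in the white tube rack at the left; not part of the job
- rack_tube_1: its neighbour in the rack; not part of the job
Things that resemble listed ones, but are neither listed nor needed, are in the scene too. What is shaped like the cassette but turquoise is not meant.

How it is judged:
By the outcome, as a careful person would: the job done as asked, in the order asked, and still so for the second after the job is handed in, with the robot touching nothing.
It also fails if it takes over 48 s, if anything falls off the work surface, if the arm or the gripper's body presses on something with over 40 N, if the wrist force passes 120 N, or if a joint passes its speed limit or range.

## Robot

A 6-joint arm with a two-finger parallel gripper is mounted at the origin on a cart in front of the work surface, level with it; the furniture and walls round the work are solid. World frame = base frame: x ahead of the robot, y to its left, z up, the work surface at z = 0. Lengths are in mm, angles in degrees, forces in N, time in s.
With the tool pointing down it reaches from about 350 to 925 mm from the base axis. Payload 6.4 kg.
Tool frame: the origin (TCP) lies between the finger pads; the fingertips stand 19 mm ahead of it and the grasp point (between the pads) is the TCP; z points along the fingers, y is the line along which they close (so a half turn about z gives the same grasp; the last joint's range is limited). The gripper opens to 85 mm and grips with 20 to 120 N. Pads are 22 mm wide; open, the fingers measure 114 mm over their backs; the gripper's body (76 mm by 85 mm) begins 54 mm behind the grasp point. The pads swing forward as they close: fully open they stand 13 mm farther back than shut.
Start: joints at [54.54, 14.043, 89.255, -0, 76.702, -9.975], TCP at [279.679, 586.765, 250.29] pointing down, gripper open.
Joint ranges: [-179.41, 179.41], [-58.25, 129.5], [7.25, 145.43], [-54.29, 234.29], [11.92, 165.04], [-157.13, 157.13]. Speed limits (degrees/s): [147.25, 147.25, 180, 180, 180, 180].

## Interface

Orientations are given as [roll, pitch, yaw] about the fixed x, y, z axes, in that order (R = Rz(yaw) Ry(pitch) Rx(roll)).
In Python, from plant import state, snapshot, camera_model, job_done, spot_in, cut_out, spot_point gives the robot as it stands.
- The arm moves only by the tool apply_moves, never from a script. Its argument "series" is a list of rows, each an object of numbers: "jaw": the opening, from -1 (shut) to 1 (fully open); "x", "y", "z": the shift along the tool's x, y, z in mm; "rx", "ry", "rz": the turn, a rotation vector about the tool's x, y, z in degrees. In form: [{"jaw": .., "x": .., "y": .., "z": .., "rx": .., "ry": .., "rz": ..}, ...]. A call has exactly 5 rows; each row shifts and turns the commanded pose from where the row before left it, along the tool's axes as they then stand; what a row does not reach is not made up. A row lasts 1/12 s, in which the tool goes at most 41.7 mm and 7.16 degrees, less where a joint would pass 70% of its speed; a pose out of reach is approached as far as the arm can. A call is refused whole if a number of a shift passes 41.7 or a number of a turn 7.16, either way. A call with a gripper value outside its range is refused whole. The fingers move at their own pace and stop on an object; "grip_force" is the grip in N (left out, the last holds). Time passes only in rows, so rows that do not move let the fingers close, or fill a call up. It gives the time, the measured TCP pose, the force, the opening and the grip force at its end, in the units of the state.
- state(): the state, without advancing time (a new reading comes with each control period).
- snapshot(name): name is "scene" or "top" or "wrist"; returns the picture (480x640x3 uint8, red, green, blue); there is no depth.
- camera_model(name): a dict with "K" (3x3 intrinsics, pixels), "cam_to_world" (4x4, takes a point from camera to world coordinates). Camera axes: x right, y up, looking along -z (the intrinsics and any distortion apply to the point x, -y, -z); pixel columns grow to the right and rows downward; lengths in mm; the calibration is good to about 2 mm. The wrist camera is an equidistant fisheye: a pixel r from the principal point sees the ray r / f radians off the axis. A picture is of the moment at which its call begins: read the wrist's pose just before it. camera_model takes no time and is no camera call; for the wrist camera it gives the pose at the moment of the call.
- job_done(): hands the job in; it is judged then, once.
Trained networks look in the newest picture that a camera, given by its name, has taken for a name from the list of things; names that differ only in an ending like _2 or _b are one class to them, and where a whole thing is asked for, a point or a joint stands for the part that bears it (a point fixed in the world has none). Each returns a list of dicts, best first, with "conf" (0 to 1); they miss things now and then, are a little off and sometimes report something else, mostly with a low value. They report only what shows in the picture. A call takes as long as a camera call. They do not tell look-alikes from the thing itself.
- spot_in(camera, label): "extent" ([left, top, right, bottom] in pixels, round what is visible of it).
- cut_out(camera, label): "mask" (480x640 bool, what is visible of it) and "extent" ([left, top, right, bottom] in pixels, round what is visible of it).
- spot_point(camera, label): "location" ([column, row] in pixels: a listed point, or the origin of a listed thing).
The state is a dict: "clock": time; "joint_positions": joint angles; "dq": joint speeds; "effort": joint torques, N m; "tool_pos": TCP position; "tool_rot": TCP orientation; "ft_force": force on the tool from outside, world axes, zero at the start; "wrist_torque": the same for the moment, N m; "gripper_width": finger opening in mm; "grip_force": force on a finger pad.
Only numpy, scipy, OpenCV 4.12 (cv2) and the standard library are available. Lean on these libraries where they do the work, as an engineer would, in place of code of your own. Each camera call takes 0.05 s, during which the arm holds its last target. There are 200 camera calls.

## Working session

There is one attempt and no reset: what is moved stays moved. The work goes in short steps, Python scripts to look and compute and a tool call to move; the robot and the scene stay as the last step left them, time stands still between calls to the robot, and variables do not carry over. Pictures are saved under pics/ and viewed, at most 12 in all, crops included, and the job is handed in when it is done.

Besides the shell and the picture viewer there is one more tool, called as a command line: name --argument value ..., lists and objects as JSON in quotes. apply_moves: Moves the arm, as the interface text tells. Its arguments: {"type":"object","properties":{"series":{"type":"array"},"grip_force":{"type":"number"}},"required":["series"]}

```bash
ls; mkdir -p pics
cat > h.py <<'E'
import numpy as np, cv2
from plant import *
def ray(cam,px,m=None):
    m=m or camera_model(cam); K=np.array(m["K"]); T=np.array(m["cam_to_world"])
    u=(px[0]-K[0,2])/K[0,0]; v=(px[1]-K[1,2])/K[1,1]
    if cam=="wrist":
        r=np.hypot(u,v); s=np.sin(r)/r if r>1e-9 else 1; d=np.array([u*s,v*s,np.cos(r)])
    else:
        d=np.array([u,v,1.])
        if "dist" in m: 
            p=cv2.undistortPoints(np.array([[px]],float),K,np.array(m["dist"]))[0,0]; d=np.array([p[0],p[1],1.])
    d=T[:3,:3]@(d*[1,-1,-1]); return T[:3,3],d/np.linalg.norm(d)
def atz(cam,px,z,m=None):
    o,d=ray(cam,px,m); return o+d*(z-o[2])/d[2]
def tri(a,b):
    (o1,d1),(o2,d2)=a,b
    A=np.stack([d1,-d2],1); t=np.linalg.lstsq(A,o2-o1,rcond=None)[0]
    p,q=o1+t[0]*d1,o2+t[1]*d2; return (p+q)/2,np.linalg.norm(p-q)
def proj(cam,P):
    m=camera_model(cam);K=np.array(m["K"]);T=np.array(m["cam_to_world"])
    c=(T[:3,:3].T@(np.array(P,float)-T[:3,3]))*[1,-1,-1]
    return K[0,0]*c[0]/c[2]+K[0,2],K[1,1]*c[1]/c[2]+K[1,2]
E
python3 - <<'E'
from h import *
np.set_printoptions(precision=1,suppress=True)
for c in ["scene","top","wrist"]:
    m=camera_model(c); print(c,{k:(np.array(v).round(3).tolist() if k!='cam_to_world' else np.array(v)[:3].round(2).tolist()) for k,v in m.items()})
R={}
for c in ["scene","top"]:
    im=snapshot(c); cv2.imwrite(f"pics/{c}0.png",im[:,:,::-1])
    for l in ["block_lip","block_slot","block_stop","cassette","cassette_fore","cassette_aft","loading_block"]:
        r=spot_point(c,l); R[c,l]=r; print(c,l,[(np.round(x["location"],1).tolist(),round(x["conf"],2)) for x in r[:3]])
for l in ["block_lip","block_slot","block_stop","cassette","cassette_fore","cassette_aft","loading_block"]:
    if R["scene",l] and R["top",l]: print(l,*tri(ray("scene",R["scene",l][0]["location"]),ray("top",R["top",l][0]["location"])))
print(state())
E
```

```text
pics
scene {'K': [[498.912, 0.0, 319.956], [0.0, 498.912, 238.704], [0.0, 0.0, 1.0]], 'cam_to_world': [[0.69, 0.32, -0.65, -193.66], [-0.72, 0.33, -0.61, -769.6], [0.02, 0.89, 0.46, 598.71]]}
top {'K': [[579.697, 0.0, 311.327], [0.0, 579.697, 245.531], [0.0, 0.0, 1.0]], 'cam_to_world': [[-0.03, 0.98, -0.19, 294.37], [-1.0, -0.03, 0.01, -42.09], [0.0, 0.19, 0.98, 1459.94]]}
wrist {'K': [[371.648, 0.0, 318.702], [0.0, 371.648, 241.814], [0.0, 0.0, 1.0]], 'cam_to_world': [[0.43, -0.87, -0.24, 216.85], [0.9, 0.41, 0.12, 616.92], [-0.0, -0.27, 0.96, 373.37]]}
scene block_lip [([313.9, 254.8], 0.56)]
scene block_slot [([330.5, 287.7], 0.66)]
scene block_stop [([298.3, 238.8], 0.55)]
scene cassette [([403.6, 296.5], 0.8)]
scene cassette_fore [([413.3, 290.9], 0.95), ([316.4, 261.1], 0.89)]
scene cassette_aft [([331.0, 279.8], 0.87), ([391.0, 298.3], 0.68)]
scene loading_block [([315.9, 267.4], 0.58)]
top block_lip [([314.8, 258.1], 0.73)]
top block_slot [([357.0, 275.3], 0.94)]
top block_stop [([274.5, 240.4], 0.95)]
top cassette [([337.4, 266.7], 0.95), ([401.0, 240.1], 0.75)]
top cassette
[... 219 characters left out ...]
] 6.297207928358384
block_stop [588.7  40.6  19.2] 0.17833274043053904
cassette [ 580.4 -189.6  -45. ] 174.26265875205837
cassette_fore [ 606.6 -169.2  -47.4] 221.99523337810962
cassette_aft [ 496.7 -156.5   24.8] 0.10042025351340908
loading_block [541.2 -65.9  -0.7] 3.3000548347584084
{'clock': 0.8, 'joint_positions': array([ 54.5,  14. ,  89.3,  -0. ,  76.7, -10. ]), 'dq': array([ 0.1, -0. ,  0. , -0.1, -0.1, -0.1]), 'effort': array([ -0. , -42.9, -32.6,  -0. ,   0. ,   0. ]), 'tool_pos': array([279.7, 586.8, 250.3]), 'tool_rot': array([180. ,   0. , 154.5]), 'ft_force': array([-0.3,  0.5, -0.6]), 'wrist_torque': array([ 0., -0.,  0.]), 'grip_force': 0.0, 'gripper_width': 85.4537358024292}
```

Run:
```python
from h import *
a=cv2.imread("pics/scene0.png")[200:340,250:450]; b=cv2.imread("pics/top0.png")[200:320,220:420]
cv2.imwrite("pics/c0.png",np.vstack([cv2.resize(a[:,:],(560,0) if 0 else (500,350),interpolation=cv2.INTER_CUBIC)[:290],cv2.resize(b,(500,300),interpolation=cv2.INTER_CUBIC)]))
```

```text
(no output)
```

View pics/c0.png

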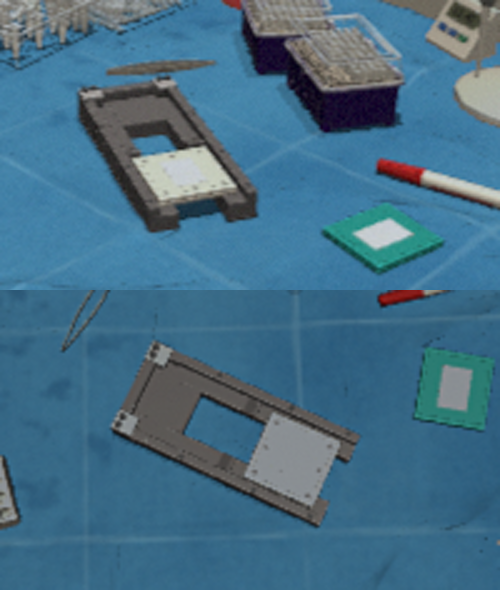

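View pics/scene0.png

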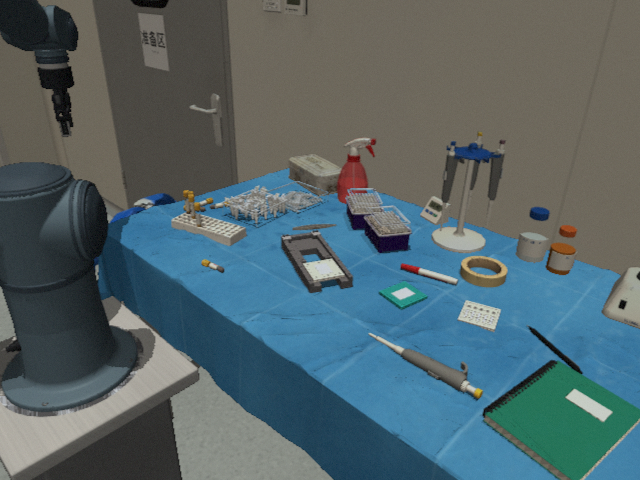

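The scene view shows the block at about (315,260) with the white cassette near its open end, face down, and the keepers at the far end. The block's x axis has a world heading of about 65°. I'll move over the block with the fingers shut and look from close by.

apply_moves --series '[{"jaw":-1,"x":-29,"y":-28},{"jaw":-1,"x":-29,"y":-28},{"jaw":-1,"x":-29,"y":-28},{"jaw":-1,"x":-29,"y":-28},{"jaw":-1,"x":-29,"y":-28}]' --grip_force 20

```text
invalid input at $.series[0]: expected keys jaw, x, y, z, rx, ry, rz
```

apply_moves --series '[{"jaw":-1,"x":-29,"y":-28},{"jaw":-1,"x":-29,"y":-28},{"jaw":-1,"x":-29,"y":-28},{"jaw":-1,"x":-29,"y":-28},{"jaw":-1,"x":-29,"y":-28}]'

```text
invalid input at $.series[0]: expected keys jaw, x, y, z, rx, ry, rz
```

apply_moves --series '[{"jaw":-1,"x":-29,"y":-28},{"jaw":-1,"x":-29,"y":-28},{"jaw":-1,"x":-29,"y":-28},{"jaw":-1,"x":-29,"y":-28},{"jaw":-1,"x":-29,"y":-28}]'

```text
invalid input at $.series[0]: expected keys jaw, x, y, z, rx, ry, rz
```

apply_moves --series '[{"jaw":-1,"x":-28,"y":-26},{"jaw":-1,"x":-28,"y":-26},{"jaw":-1,"x":-24,"y":-23},{"jaw":-1,"z":20,"rz":7},{"jaw":-1,"z":20,"rz":7}]'

```text
invalid input at $.series[0]: expected keys jaw, x, y, z, rx, ry, rz
```

apply_moves --series '[{"jaw":-1,"z":20,"rz":7},{"jaw":-1,"rz":7},{"jaw":-1,"rz":7},{"jaw":-1,"rz":7},{"jaw":-1,"rz":7}]'

```text
invalid input at $.series[0]: expected keys jaw, x, y, z, rx, ry, rz
```

apply_moves --series '[{"jaw":-1,"rz":7},{"jaw":-1,"rz":7},{"jaw":-1,"rz":7},{"jaw":-1,"rz":7},{"jaw":-1,"rz":7}]'

```text
invalid input at $.series[0]: expected keys jaw, x, y, z, rx, ry, rz
```

apply_moves --series '[{"jaw":-1,"x":-29,"y":-28,"z":0,"rx":0,"ry":0,"rz":0},{"jaw":-1,"x":-29,"y":-28,"z":0,"rx":0,"ry":0,"rz":0},{"jaw":-1,"x":-29,"y":-28,"z":0,"rx":0,"ry":0,"rz":0},{"jaw":-1,"x":-29,"y":-28,"z":0,"rx":0,"ry":0,"rz":0},{"jaw":-1,"x":-29,"y":-28,"z":0,"rx":0,"ry":0,"rz":0}]' --grip_force 20

```text
clock: 1.22
tool_pos: [350.5, 396.4, 250.4]
tool_rot: [180.0, 0.0, 154.6]
ft_force: [0.2, 0.6, 0.2]
gripper_width: 25.5
grip_force: 0.0
```

apply_moves --series '[{"jaw":-1,"x":-29,"y":-28,"z":0,"rx":0,"ry":0,"rz":0},{"jaw":-1,"x":-29,"y":-28,"z":0,"rx":0,"ry":0,"rz":0},{"jaw":-1,"x":-29,"y":-28,"z":0,"rx":0,"ry":0,"rz":0},{"jaw":-1,"x":-29,"y":-28,"z":0,"rx":0,"ry":0,"rz":0},{"jaw":-1,"x":-29,"y":-28,"z":0,"rx":0,"ry":0,"rz":0}]'

```text
clock: 1.63
tool_pos: [421.3, 207.4, 250.7]
tool_rot: [180.0, 0.0, 154.5]
ft_force: [1.0, 0.2, -1.1]
gripper_width: 0.1
grip_force: 0.0
```

apply_moves --series '[{"jaw":-1,"x":-29,"y":-28,"z":0,"rx":0,"ry":0,"rz":0},{"jaw":-1,"x":-29,"y":-28,"z":0,"rx":0,"ry":0,"rz":0},{"jaw":-1,"x":-29,"y":-28,"z":0,"rx":0,"ry":0,"rz":0},{"jaw":-1,"x":-29,"y":-28,"z":0,"rx":0,"ry":0,"rz":0},{"jaw":-1,"x":-29,"y":-28,"z":0,"rx":0,"ry":0,"rz":0}]'

```text
clock: 2.05
tool_pos: [492.0, 18.4, 250.7]
tool_rot: [180.0, 0.1, 154.5]
ft_force: [0.9, 0.2, -0.5]
gripper_width: -0.1
grip_force: 0.0
```

apply_moves --series '[{"jaw":-1,"x":-28,"y":-26,"z":0,"rx":0,"ry":0,"rz":0},{"jaw":-1,"x":-28,"y":-26,"z":0,"rx":0,"ry":0,"rz":0},{"jaw":-1,"x":-24,"y":-23,"z":0,"rx":0,"ry":0,"rz":0},{"jaw":-1,"x":0,"y":0,"z":20,"rx":0,"ry":0,"rz":7},{"jaw":-1,"x":0,"y":0,"z":20,"rx":0,"ry":0,"rz":7}]'

```text
clock: 2.47
tool_pos: [533.0, -84.1, 211.3]
tool_rot: [179.9, 0.2, 140.0]
ft_force: [-1.0, 0.5, -0.2]
gripper_width: -0.4
grip_force: 0.0
```

apply_moves --series '[{"jaw":-1,"x":0,"y":0,"z":20,"rx":0,"ry":0,"rz":7},{"jaw":-1,"x":0,"y":0,"z":0,"rx":0,"ry":0,"rz":7},{"jaw":-1,"x":0,"y":0,"z":0,"rx":0,"ry":0,"rz":7},{"jaw":-1,"x":0,"y":0,"z":0,"rx":0,"ry":0,"rz":7},{"jaw":-1,"x":0,"y":0,"z":0,"rx":0,"ry":0,"rz":7}]'

```text
clock: 2.88
tool_pos: [531.6, -81.7, 190.3]
tool_rot: [-180.0, -0.0, 105.2]
ft_force: [0.1, 0.0, 1.1]
gripper_width: -0.0
grip_force: 0.0
```

apply_moves --series '[{"jaw":-1,"x":0,"y":0,"z":0,"rx":0,"ry":0,"rz":7},{"jaw":-1,"x":0,"y":0,"z":0,"rx":0,"ry":0,"rz":7},{"jaw":-1,"x":0,"y":0,"z":0,"rx":0,"ry":0,"rz":7},{"jaw":-1,"x":0,"y":0,"z":0,"rx":0,"ry":0,"rz":7},{"jaw":-1,"x":0,"y":0,"z":0,"rx":0,"ry":0,"rz":6}]'

```text
clock: 3.3
tool_pos: [531.6, -81.7, 190.4]
tool_rot: [180.0, 0.0, 71.2]
ft_force: [-0.8, -1.0, -0.4]
gripper_width: 0.0
grip_force: 0.0
```

Run:
```python
from h import *
import json
np.set_printoptions(precision=1,suppress=True)
m=camera_model("wrist"); im=snapshot("wrist"); cv2.imwrite("pics/w1.png",im[:,:,::-1])
json.dump({k:np.array(v).tolist() for k,v in m.items()},open("w1.json","w"))
for l,z in [("block_lip",24),("block_slot",0),("block_stop",20),("cassette",24),("cassette_fore",24),("cassette_aft",24)]:
    for r in spot_point("wrist",l)[:2]: print(l,np.round(r["location"],1),round(r["conf"],2),atz("wrist",r["location"],z,m))
```

```text
block_stop [337.8  64. ] 0.76 [586.8  37.2  20. ]
block_stop [515.7 341.2] 0.21 [ 683.  -259.4   20. ]
cassette [428.9 381.6] 0.98 [ 583.8 -265.4   24. ]
cassette [311.5 266.5] 0.57 [ 514.1 -111.4   24. ]
cassette_fore [319.5 219.9] 0.78 [533.1 -76.2  24. ]
cassette_aft [303.6 303.5] 0.88 [ 496.5 -141.3   24. ]
```

View pics/w1.png

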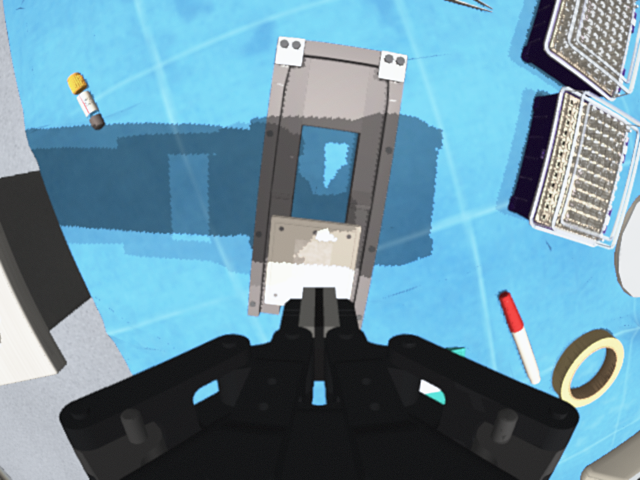

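The wrist view shows the cassette's fore edge at about (272,216)–(361,226), the far end of the slot at (303,125)–(359,133), and the keepers at the top. I'll convert these to positions.

Run:
```python
from h import *
import json
np.set_printoptions(precision=1,suppress=True)
m=json.load(open("w1.json"))
im=cv2.imread("pics/w1.png"); c=im[30:330,230:430]; cv2.imwrite("pics/w1c.png",np.hstack([cv2.resize(c[:150],(800,600),interpolation=cv2.INTER_CUBIC)[:, :400*2]]) ) 
A=cv2.resize(im[80:240,240:420],None,fx=3.3,fy=3.3,interpolation=cv2.INTER_CUBIC)
cv2.imwrite("pics/w1c.png",A)
for n,px,z in [("slotL",(303,125),20),("slotR",(359,133),20),("foreL",(272,216),28),("foreR",(361,226),28),("aftL",(265,303),28),("stop",(337.8,64),20)]:
    print(n,atz("wrist",px,z,m))
```

```text
slotL [545.2  -0.7  20. ]
slotR [584.8 -20.6  20. ]
foreL [498.9 -60.2  28. ]
foreR [563.1 -90.7  28. ]
aftL [ 466.  -128.8   28. ]
stop [586.8  37.2  20. ]
```

View pics/w1c.png

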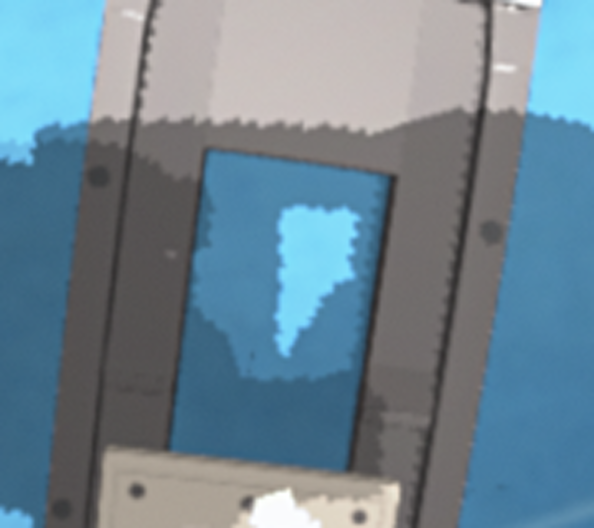

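apply_moves --series '[{"jaw":-1,"x":0,"y":0,"z":0,"rx":0,"ry":0,"rz":6.4},{"jaw":-1,"x":-36,"y":0,"z":0,"rx":0,"ry":0,"rz":0},{"jaw":-1,"x":-36,"y":0,"z":0,"rx":0,"ry":0,"rz":0},{"jaw":-1,"x":-36,"y":0,"z":0,"rx":0,"ry":0,"rz":0},{"jaw":-1,"x":0,"y":0,"z":40,"rx":0,"ry":0,"rz":0}]'

```text
clock: 4.07
tool_pos: [489.6, -187.1, 158.1]
tool_rot: [179.0, 0.2, 64.9]
ft_force: [-0.2, -1.3, 1.1]
gripper_width: 0.2
grip_force: 0.0
```

apply_moves --series '[{"jaw":-1,"x":0,"y":0,"z":0,"rx":0,"ry":6,"rz":0},{"jaw":-1,"x":0,"y":0,"z":0,"rx":0,"ry":6,"rz":0},{"jaw":-1,"x":0,"y":0,"z":0,"rx":0,"ry":6,"rz":0},{"jaw":-1,"x":0,"y":0,"z":0,"rx":0,"ry":6,"rz":0},{"jaw":-1,"x":0,"y":0,"z":0,"rx":0,"ry":6,"rz":0}]'

```text
clock: 4.48
tool_pos: [486.5, -180.2, 151.1]
tool_rot: [179.8, -30.3, 65.2]
ft_force: [-0.1, 0.5, 0.7]
gripper_width: 0.0
grip_force: 0.0
```

```bash
cat >> h.py <<'E'
from scipy.spatial.transform import Rotation as Rn
O=np.array([539,-65,0.]); H=np.radians(64.8); B=np.array([[np.cos(H),np.sin(H),0],[-np.sin(H),np.cos(H),0],[0,0,1]])
def blk(p): return B@(np.array(p)-O)
def tool(s=None):
    s=s or state(); return np.array(s["tool_pos"]),Rn.from_euler("xyz",s["tool_rot"],degrees=True).as_matrix()
def tips(s=None):
    p,R=tool(s); return [blk(p+R@np.array([a,0,19.])) for a in (11,-11)]
E
python3 - <<'E'
from h import *
import json
np.set_printoptions(precision=1,suppress=True)
m=json.load(open("w1.json"))
for px in [(291.5,216.4),(346,222.4)]: print("slotedge",blk(atz("wrist",px,20,m)))
for px,z in [((302.1,125.5),20),((359.7,133.3),20),((272,216),28),((361,226),28),((265,303),28),((337.8,64),20)]: print(blk(atz("wrist",px,z,m)))
# fingertip in the w1 picture
T=np.array(m["cam_to_world"]);K=np.array(m["K"])
p=np.array([531.6,-81.7,190.4]);R=Rn.from_euler("xyz",[180,0,71.2],degrees=True).as_matrix()
for d in (19,32):
  for a in (11,-11):
    c=(T[:3,:3].T@(p+R@np.array([a,0,d])-T[:3,3]))*[1,-1,-1]
    th=np.arctan2(np.hypot(c[0],c[1]),c[2]);q=c[:2]/np.hypot(c[0],c[1])*th*K[0,0]+K[:2,2]; print(d,a,q)
s=state();print(s["tool_rot"],s["joint_positions"],blk(s["tool_pos"]),tips(s))
E
```

```text
slotedge [-13.1  23.3  20. ]
slotedge [-13.2 -21.2  20. ]
[60.4 22.4 20. ]
[ 59.5 -23.1  20. ]
[-12.7  38.4  28. ]
[-13.  -32.7  28. ]
[-88.8  38.9  28. ]
[112.8   0.2  20. ]
19 11 [320.9 283.5]
19 -11 [320.8 329.8]
32 11 [320.8 272.6]
32 -11 [320.7 316.3]
[179.8 -30.3  65.2] [-45.8   6.4 113.   29.3  74.5 -32.5] [-126.6   -1.5  151.1] [array([-107.5,   -1.4,  140.2]), array([-126.5,   -1.6,  129.2])]
```

apply_moves --series '[{"jaw":-1,"x":-15.6,"y":-1.4,"z":27,"rx":0,"ry":0,"rz":0},{"jaw":-1,"x":-15.6,"y":0,"z":27,"rx":0,"ry":0,"rz":0},{"jaw":-1,"x":-15.6,"y":0,"z":27,"rx":0,"ry":0,"rz":0},{"jaw":-1,"x":-13,"y":0,"z":22.5,"rx":0,"ry":0,"rz":0},{"jaw":-1,"x":0,"y":0,"z":0,"rx":0,"ry":0,"rz":0}]'

```text
clock: 4.9
tool_pos: [481.9, -176.5, 26.1]
tool_rot: [-179.4, -30.2, 64.9]
ft_force: [-0.6, 1.3, -0.5]
gripper_width: -0.2
grip_force: 0.0
```

Run:
```python
from h import *
np.set_printoptions(precision=1,suppress=True)
s=state();print(s["tool_rot"],blk(s["tool_pos"]),tips(s),s["ft_force"])
```

```text
[-179.4  -30.2   64.9] [-125.2    4.2   26.1] [array([-106.2,    4.4,   15.2]), array([-125.2,    4.4,    4.1])] [-0.6  1.3 -0.5]
```

apply_moves --series '[{"jaw":-1,"x":8.7,"y":2,"z":5,"rx":0,"ry":0,"rz":0},{"jaw":-1,"x":6.9,"y":0,"z":4,"rx":0,"ry":0,"rz":0},{"jaw":-1,"x":4.3,"y":0,"z":2.5,"rx":0,"ry":0,"rz":0},{"jaw":-1,"x":4.3,"y":0,"z":2.5,"rx":0,"ry":0,"rz":0},{"jaw":-1,"x":0,"y":0,"z":0,"rx":0,"ry":0,"rz":0}]'

```text
clock: 5.32
tool_pos: [499.4, -153.9, 32.1]
tool_rot: [179.8, -30.0, 65.3]
ft_force: [-0.6, 0.1, 0.4]
gripper_width: 0.3
grip_force: 0.0
```

Run:
```python
from h import *
np.set_printoptions(precision=1,suppress=True)
m=camera_model("wrist");im=snapshot("wrist"); cv2.imwrite("pics/w2.png",im[:,:,::-1])
s=state();print(s["tool_rot"],blk(s["tool_pos"]),tips(s),B@s["ft_force"])
for r in spot_point("wrist","cassette_fore")[:2]: print(np.round(r["location"],1),round(r["conf"],2),blk(atz("wrist",r["location"],24,m)))
```

```text
[179.9 -30.   65.3] [-97.7  -1.9  31.8] [array([-78.7,  -1.8,  20.9]), array([-97.8,  -2. ,   9.9])] [ 0.1 -0.2 -0.6]
[611.  426.8] 0.91 [-157.1 -150.4   24. ]
[306.4 119.4] 0.69 [-1.2  5.4 24. ]
```

View pics/w2.png

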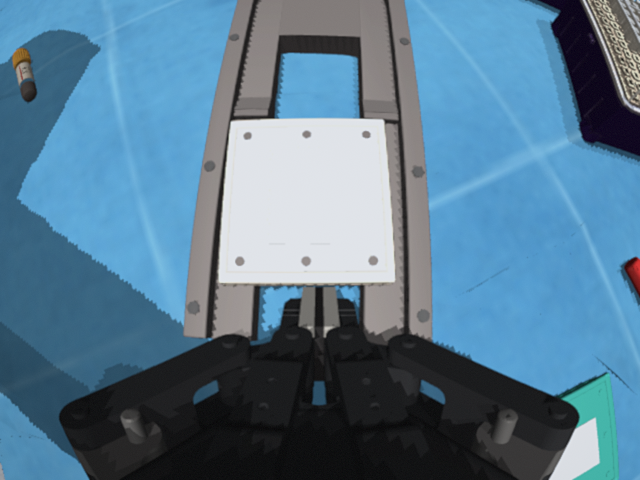

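apply_moves --series '[{"jaw":-1,"x":-4.3,"y":-3,"z":-2.5,"rx":0,"ry":0,"rz":0},{"jaw":-1,"x":-3.5,"y":0,"z":6.1,"rx":0,"ry":0,"rz":0},{"jaw":-1,"x":0,"y":0,"z":0,"rx":0,"ry":0,"rz":0},{"jaw":-1,"x":6.9,"y":0,"z":4,"rx":0,"ry":0,"rz":0},{"jaw":-1,"x":0,"y":0,"z":0,"rx":0,"ry":0,"rz":0}]'

```text
clock: 5.83
tool_pos: [496.9, -149.6, 23.4]
tool_rot: [-179.9, -30.0, 65.1]
ft_force: [0.2, -0.4, 0.4]
gripper_width: 0.1
grip_force: 0.0
```

```bash
cat > st.py <<'E'
from h import *
np.set_printoptions(precision=1,suppress=True)
s=state();print(s["tool_rot"],blk(s["tool_pos"]),*tips(s),B@s["ft_force"])
E
python3 st.py
```

```text
[-179.9  -30.    65.1] [-94.5   2.1  23.4] [-75.4   2.2  12.4] [-94.5   2.1   1.4] [-0.3 -0.3  0.4]
```

apply_moves --series '[{"jaw":-1,"x":4.3,"y":0,"z":2.5,"rx":0,"ry":0,"rz":0},{"jaw":-1,"x":4.3,"y":0,"z":-5,"rx":0,"ry":0,"rz":0},{"jaw":-1,"x":4.3,"y":0,"z":-5,"rx":0,"ry":0,"rz":0},{"jaw":-1,"x":4.3,"y":0,"z":-5,"rx":0,"ry":0,"rz":0},{"jaw":-1,"x":0,"y":0,"z":0,"rx":0,"ry":0,"rz":0}]'

```text
clock: 6.25
tool_pos: [501.5, -142.8, 44.4]
tool_rot: [179.8, -30.0, 65.2]
ft_force: [-0.8, -0.8, -0.8]
gripper_width: -0.3
grip_force: 0.2
```

```bash
python3 st.py
python3 - <<'E'
from h import *
im=snapshot("wrist"); cv2.imwrite("pics/w3.png",im[60:400,140:500,::-1])
E
```

```text
[179.8 -30.   65.2] [-86.4   0.8  44.4] [-67.4   0.9  33.5] [-86.4   0.7  22.5] [-1.   0.4 -0.8]
```

View pics/w3.png

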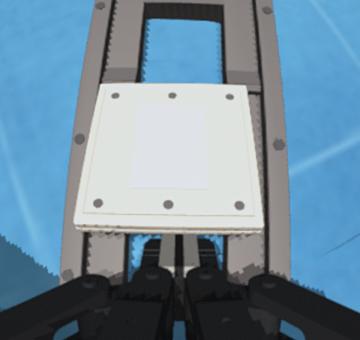

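The aft edge is up by about 15°, with the fingertips under it and the fore edge against the lip at crop row 84. I'll continue along the arc.

apply_moves --series '[{"jaw":-1,"x":5.8,"y":0,"z":-5.3,"rx":0,"ry":0,"rz":0},{"jaw":-1,"x":6.2,"y":0,"z":-4.8,"rx":0,"ry":0,"rz":0},{"jaw":-1,"x":6.8,"y":0,"z":-4,"rx":0,"ry":0,"rz":0},{"jaw":-1,"x":7,"y":0,"z":-3.3,"rx":0,"ry":0,"rz":0},{"jaw":-1,"x":7.3,"y":0,"z":-2.6,"rx":0,"ry":0,"rz":0}]'

```text
clock: 6.72
tool_pos: [508.8, -125.4, 77.9]
tool_rot: [180.0, -30.0, 65.1]
ft_force: [0.4, -0.9, -0.0]
gripper_width: -0.5
grip_force: 0.1
```

```bash
python3 st.py
python3 - <<'E'
from h import *
im=snapshot("wrist"); cv2.imwrite("pics/w4.png",im[40:400,140:500,::-1])
E
python3 st.py
```

```text
[180.  -30.   65.1] [-67.5   1.6  77.9] [-48.5   1.7  67. ] [-67.5   1.6  56. ] [-0.6 -0.7 -0. ]
[179.9 -30.   65.2] [-66.8   1.1  78.9] [-47.8   1.2  68. ] [-66.8   1.1  57. ] [ 0.8 -0.9  0.9]
```

View pics/w4.png

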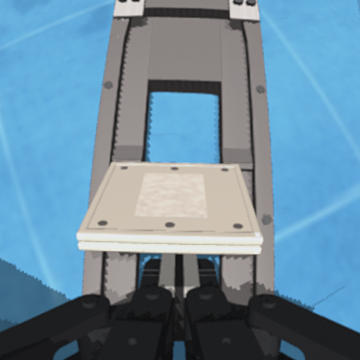

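apply_moves --series '[{"jaw":-1,"x":7.3,"y":0,"z":-2,"rx":0,"ry":0,"rz":0},{"jaw":-1,"x":7.1,"y":0,"z":-1.2,"rx":0,"ry":0,"rz":0},{"jaw":-1,"x":7.6,"y":0,"z":-0.2,"rx":0,"ry":0,"rz":0},{"jaw":-1,"x":7.9,"y":0,"z":0.7,"rx":0,"ry":0,"rz":0},{"jaw":-1,"x":7.5,"y":0,"z":1.6,"rx":0,"ry":0,"rz":0}]'

```text
clock: 7.18
tool_pos: [522.3, -96.2, 97.1]
tool_rot: [180.0, -30.0, 65.1]
ft_force: [0.1, -0.0, -0.1]
gripper_width: -0.1
grip_force: 0.0
```

```bash
python3 st.py
python3 - <<'E'
from h import *
im=snapshot("wrist"); a=im[40:400,140:500,::-1]
s=snapshot("scene")[210:300,270:370,::-1]
cv2.imwrite("pics/w5.png",np.hstack([a,cv2.resize(s,(400,360),interpolation=cv2.INTER_CUBIC)]))
E
python3 st.py
```

```text
[180.  -30.   65.1] [-35.4   1.9  97.1] [-16.4   2.   86.1] [-35.4   1.9  75.1] [ 0.  -0.1 -0.1]
[180.  -30.   65.2] [-35.1   2.1  97. ] [-16.    2.2  86. ] [-35.1   2.   75. ] [ 0.3  0.3 -0.1]
```

View pics/w5.png

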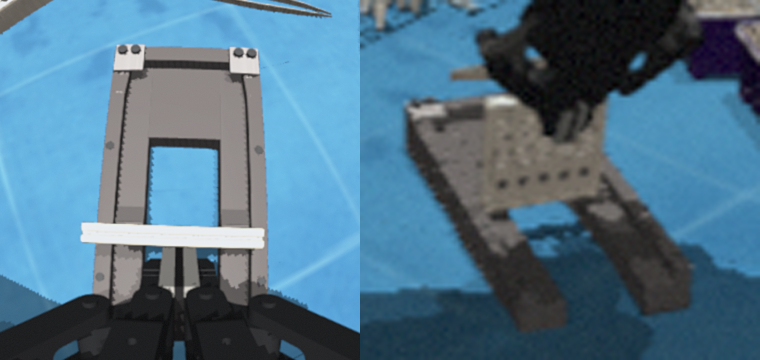

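The cassette is now standing nearly upright at the lip. I'll push its top forward gently.

apply_moves --series '[{"jaw":-1,"x":4.3,"y":0,"z":2.5,"rx":0,"ry":0,"rz":0},{"jaw":-1,"x":4.3,"y":0,"z":2.5,"rx":0,"ry":0,"rz":0},{"jaw":-1,"x":4.3,"y":0,"z":2.5,"rx":0,"ry":0,"rz":0},{"jaw":-1,"x":4.3,"y":0,"z":2.5,"rx":0,"ry":0,"rz":0},{"jaw":-1,"x":3.5,"y":0,"z":2,"rx":0,"ry":0,"rz":0}]'

```text
clock: 7.7
tool_pos: [532.0, -74.6, 96.4]
tool_rot: [-180.0, -30.0, 65.1]
ft_force: [-0.1, 0.0, -0.8]
gripper_width: -0.1
grip_force: 0.0
```

apply_moves --series '[{"jaw":-1,"x":0,"y":0,"z":0,"rx":0,"ry":0,"rz":0},{"jaw":-1,"x":0,"y":0,"z":0,"rx":0,"ry":0,"rz":0},{"jaw":-1,"x":0,"y":0,"z":0,"rx":0,"ry":0,"rz":0},{"jaw":-1,"x":0,"y":0,"z":0,"rx":0,"ry":0,"rz":0},{"jaw":-1,"x":0,"y":0,"z":0,"rx":0,"ry":0,"rz":0}]'

```text
clock: 8.12
tool_pos: [531.9, -75.4, 96.6]
tool_rot: [180.0, -30.0, 65.1]
ft_force: [-0.3, -0.3, 0.1]
gripper_width: -0.2
grip_force: 0.0
```

```bash
python3 st.py
python3 - <<'E'
from h import *
im=snapshot("wrist"); a=im[40:400,140:500,::-1]
s=snapshot("scene")[210:300,270:370,::-1]
cv2.imwrite("pics/w6.png",np.hstack([a,cv2.resize(s,(400,360),interpolation=cv2.INTER_CUBIC)]))
E
```

```text
[180.  -30.   65.1] [-12.4   2.   96.6] [ 6.6  2.1 85.7] [-12.5   2.   74.7] [-0.4  0.2  0.1]
```

View pics/w6.png

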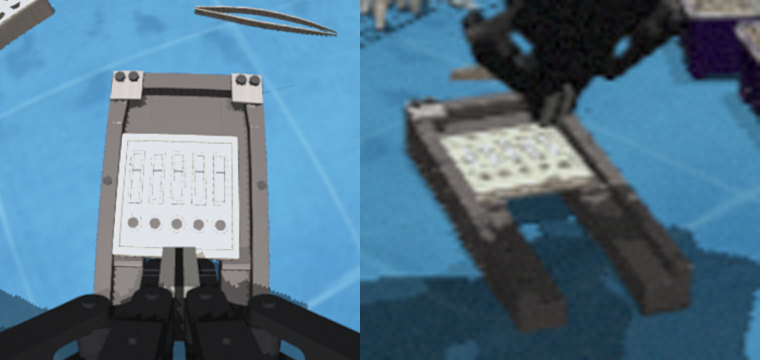

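apply_moves --series '[{"jaw":-1,"x":-21.6,"y":0,"z":-12.5,"rx":0,"ry":0,"rz":0},{"jaw":-1,"x":-21.6,"y":0,"z":-12.5,"rx":0,"ry":0,"rz":0},{"jaw":-1,"x":0,"y":0,"z":0,"rx":0,"ry":-7,"rz":0},{"jaw":-1,"x":0,"y":0,"z":0,"rx":0,"ry":-7,"rz":0},{"jaw":-1,"x":0,"y":0,"z":0,"rx":0,"ry":-7,"rz":0}]'

```text
clock: 8.63
tool_pos: [511.1, -122.4, 97.4]
tool_rot: [179.9, -8.7, 64.9]
ft_force: [-0.6, 0.5, -0.7]
gripper_width: 0.1
grip_force: 0.0
```

apply_moves --series '[{"jaw":-1,"x":0,"y":0,"z":0,"rx":0,"ry":-7,"rz":0},{"jaw":-1,"x":0,"y":0,"z":0,"rx":0,"ry":-2,"rz":0},{"jaw":-1,"x":0,"y":0,"z":30,"rx":0,"ry":0,"rz":0},{"jaw":-1,"x":0,"y":0,"z":20,"rx":0,"ry":0,"rz":0},{"jaw":-1,"x":0,"y":0,"z":0,"rx":0,"ry":0,"rz":0}]'

```text
clock: 9.05
tool_pos: [508.0, -118.9, 42.9]
tool_rot: [-179.5, -0.0, 65.1]
ft_force: [-1.0, -0.1, 0.7]
gripper_width: -0.1
grip_force: 0.0
```

```bash
python3 - <<'E'
from h import *
np.set_printoptions(precision=1,suppress=True)
m=camera_model("wrist");im=snapshot("wrist"); cv2.imwrite("pics/w7.png",im[:,:,::-1])
for l in ("cassette","cassette_fore","cassette_aft"):
  for r in spot_point("wrist",l)[:2]: print(l,np.round(r["location"],1),round(r["conf"],2),blk(atz("wrist",r["location"],24,m)))
E
python3 st.py
```

```text
cassette [326.7  41.9] 0.61 [45.9  3.8 24. ]
cassette_fore [324.4 139.1] 0.56 [ 7.6  4.5 24. ]
[179.9  -0.   65.1] [-62.3   0.7  48. ] [-51.3   0.7  29. ] [-73.3   0.6  29. ] [ 0.9  0.3 -0.2]
```

apply_moves --series '[{"jaw":-1,"x":0,"y":-2,"z":18,"rx":0,"ry":0,"rz":0},{"jaw":-1,"x":0,"y":0,"z":0,"rx":0,"ry":0,"rz":0},{"jaw":-1,"x":25,"y":0,"z":0,"rx":0,"ry":0,"rz":0},{"jaw":-1,"x":20,"y":0,"z":0,"rx":0,"ry":0,"rz":0},{"jaw":-1,"x":0,"y":0,"z":0,"rx":0,"ry":0,"rz":0}]'

```text
clock: 9.67
tool_pos: [529.6, -77.2, 30.2]
tool_rot: [179.9, -0.0, 65.2]
ft_force: [-0.2, -0.4, -0.4]
gripper_width: -0.2
grip_force: 0.0
```

```bash
python3 st.py
```

```text
[179.9  -0.   65.2] [-15.    3.3  30.2] [-4.   3.3 11.2] [-26.    3.2  11.2] [-0.5  0.  -0.4]
```

apply_moves --series '[{"jaw":-1,"x":5,"y":0,"z":0,"rx":0,"ry":0,"rz":0},{"jaw":-1,"x":5,"y":0,"z":0,"rx":0,"ry":0,"rz":0},{"jaw":-1,"x":5,"y":0,"z":0,"rx":0,"ry":0,"rz":0},{"jaw":-1,"x":5,"y":0,"z":0,"rx":0,"ry":0,"rz":0},{"jaw":-1,"x":4,"y":0,"z":0,"rx":0,"ry":0,"rz":0}]'

```text
clock: 10.08
tool_pos: [538.4, -57.0, 28.9]
tool_rot: [180.0, 0.0, 65.1]
ft_force: [0.8, -0.7, 1.0]
gripper_width: -0.0
grip_force: 0.3
```

```bash
python3 st.py
python3 - <<'E'
from h import *
im=snapshot("wrist"); a=im[:360,140:500,::-1]
s=snapshot("scene")[210:300,270:370,::-1]
cv2.imwrite("pics/w8.png",np.hstack([a,cv2.resize(s,(400,360),interpolation=cv2.INTER_CUBIC)]))
E
```

```text
[180.    0.   65.1] [ 6.9  3.9 28.9] [17.9  4.   9.9] [-4.1  3.9  9.9] [-0.3 -1.   1. ]
```

View pics/w8.png

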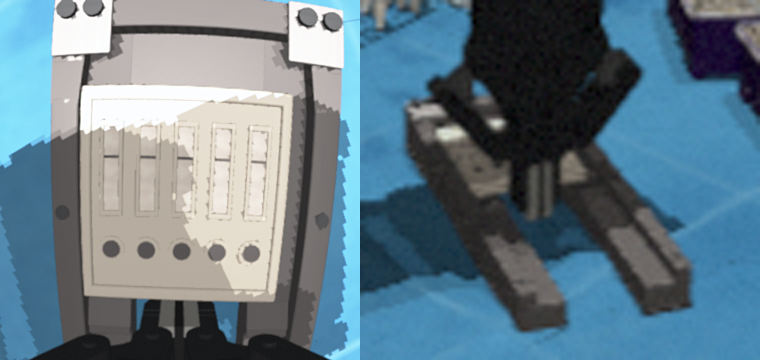

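The cassette is face up, flat and straight on the deck, past the lip and clear of the keepers. I'll push it home.

apply_moves --series '[{"jaw":-1,"x":3.5,"y":0.6,"z":0,"rx":0,"ry":0,"rz":0},{"jaw":-1,"x":3.5,"y":0.6,"z":0,"rx":0,"ry":0,"rz":0},{"jaw":-1,"x":3.5,"y":0.6,"z":0,"rx":0,"ry":0,"rz":0},{"jaw":-1,"x":3.5,"y":0.6,"z":0,"rx":0,"ry":0,"rz":0},{"jaw":-1,"x":2,"y":0.6,"z":0,"rx":0,"ry":0,"rz":0}]'

```text
clock: 10.6
tool_pos: [547.8, -43.4, 28.6]
tool_rot: [-180.0, -0.0, 65.1]
ft_force: [0.2, -0.5, -0.6]
gripper_width: -0.1
grip_force: 0.1
```

apply_moves --series '[{"jaw":-1,"x":1,"y":0,"z":0,"rx":0,"ry":0,"rz":0},{"jaw":-1,"x":1,"y":0,"z":0,"rx":0,"ry":0,"rz":0},{"jaw":-1,"x":1,"y":0,"z":0,"rx":0,"ry":0,"rz":0},{"jaw":-1,"x":0,"y":0,"z":0,"rx":0,"ry":0,"rz":0},{"jaw":-1,"x":0,"y":0,"z":0,"rx":0,"ry":0,"rz":0}]'

```text
clock: 11.02
tool_pos: [548.8, -41.0, 28.6]
tool_rot: [-180.0, -0.0, 65.1]
ft_force: [0.7, 0.5, 0.5]
gripper_width: -0.4
grip_force: 0.0
```

```bash
python3 st.py
```

```text
[-180.    -0.    65.1] [25.9  1.3 28.6] [36.9  1.4  9.6] [14.9  1.3  9.6] [ 0.8 -0.4  0.5]
```

apply_moves --series '[{"jaw":-1,"x":0.8,"y":0,"z":0,"rx":0,"ry":0,"rz":0},{"jaw":-1,"x":0.7,"y":0,"z":0,"rx":0,"ry":0,"rz":0},{"jaw":-1,"x":0.5,"y":0,"z":0,"rx":0,"ry":0,"rz":0},{"jaw":-1,"x":0,"y":0,"z":0,"rx":0,"ry":0,"rz":0},{"jaw":-1,"x":0,"y":0,"z":0,"rx":0,"ry":0,"rz":0}]'

```text
clock: 11.43
tool_pos: [549.3, -39.7, 28.6]
tool_rot: [-180.0, 0.1, 65.1]
ft_force: [-2.9, -3.7, 2.2]
gripper_width: 0.0
grip_force: 2.5
```

```bash
python3 st.py;  python3 - <<'E'
from h import *
im=snapshot("wrist"); a=im[:360,140:500,::-1]
s=cv2.resize(im[:130,200:440,::-1],(440,240),interpolation=cv2.INTER_CUBIC); s=np.vstack([s,np.zeros((120,440,3),np.uint8)])
cv2.imwrite("pics/w9.png",np.hstack([a,s]))
E
```

```text
[-180.     0.1   65.1] [27.2  1.5 28.6] [38.2  1.6  9.6] [16.2  1.4  9.6] [-4.6  1.1  2.2]
```

View pics/w9.png

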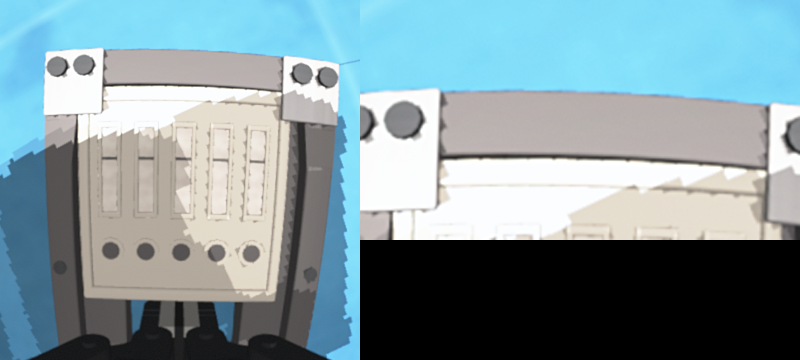

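The cassette is under both keepers and nearly flush with the stop, and the pushing force is rising. One last small push, then I'll back off.

apply_moves --series '[{"jaw":-1,"x":0.6,"y":0,"z":0,"rx":0,"ry":0,"rz":0},{"jaw":-1,"x":0.6,"y":0,"z":0,"rx":0,"ry":0,"rz":0},{"jaw":-1,"x":0.5,"y":0,"z":0,"rx":0,"ry":0,"rz":0},{"jaw":-1,"x":0,"y":0,"z":0,"rx":0,"ry":0,"rz":0},{"jaw":-1,"x":0,"y":0,"z":0,"rx":0,"ry":0,"rz":0}]'

```text
clock: 11.9
tool_pos: [549.2, -39.4, 28.6]
tool_rot: [-179.9, 0.2, 65.2]
ft_force: [-7.8, -10.6, 4.9]
gripper_width: -0.5
grip_force: 6.2
```

```bash
python3 st.py
```

```text
[-179.9    0.2   65.2] [27.5  1.6 28.6] [38.4  1.7  9.5] [16.4  1.6  9.6] [-12.9   2.5   4.9]
```

Force is up to 13 N with no further travel, so the cassette is home. I'll back off and rise clear.

apply_moves --series '[{"jaw":-1,"x":-4,"y":0,"z":0,"rx":0,"ry":0,"rz":0},{"jaw":-1,"x":-12,"y":0,"z":0,"rx":0,"ry":0,"rz":0},{"jaw":-1,"x":-20,"y":0,"z":0,"rx":0,"ry":0,"rz":0},{"jaw":-1,"x":0,"y":0,"z":-30,"rx":0,"ry":0,"rz":0},{"jaw":-1,"x":0,"y":0,"z":-35,"rx":0,"ry":0,"rz":0}]'

```text
clock: 12.32
tool_pos: [532.5, -70.6, 91.5]
tool_rot: [-179.6, 0.0, 65.0]
ft_force: [0.8, -1.9, 1.2]
gripper_width: 0.0
grip_force: 0.0
```

apply_moves --series '[{"jaw":-1,"x":0,"y":0,"z":-35,"rx":0,"ry":0,"rz":0},{"jaw":-1,"x":0,"y":0,"z":-35,"rx":0,"ry":0,"rz":0},{"jaw":-1,"x":0,"y":0,"z":0,"rx":0,"ry":0,"rz":0},{"jaw":-1,"x":0,"y":0,"z":0,"rx":0,"ry":0,"rz":0},{"jaw":-1,"x":0,"y":0,"z":0,"rx":0,"ry":0,"rz":0}]'

```text
clock: 12.73
tool_pos: [534.8, -70.4, 163.1]
tool_rot: [-180.0, -0.0, 65.1]
ft_force: [-0.1, -0.1, -0.7]
gripper_width: -0.2
grip_force: 0.0
```

Run:
```python
from h import *
np.set_printoptions(precision=1,suppress=True)
m=camera_model("wrist");im=snapshot("wrist")
for l in ("cassette","cassette_fore","cassette_aft"):
  for r in spot_point("wrist",l)[:2]: print(l,np.round(r["location"],1),round(r["conf"],2),blk(atz("wrist",r["location"],24,m)))
cv2.imwrite("pics/w10.png",cv2.resize(im[20:300,180:460,::-1],(600,600),interpolation=cv2.INTER_CUBIC))
```

```text
cassette [455.  391.9] 0.76 [-157.  -125.9   24. ]
cassette_fore [321.5 174.9] 0.59 [37.6  0.9 24. ]
cassette_aft [317.5  68.1] 0.98 [114.    4.1  24. ]
cassette_aft [420.5 403. ] 0.67 [-167.3  -93.2   24. ]
```

View pics/w10.png

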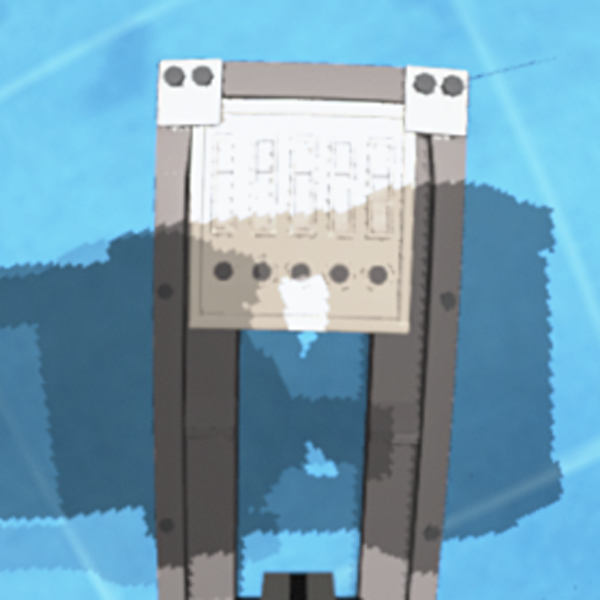

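Face up, under both keepers, front edge at the stop line (crop row ~100) and trailing edge at about row 330. I'll check the yaw numerically before handing in.

Run:
```python
from h import *
np.set_printoptions(precision=1,suppress=True)
f=lambda c:(180+c[0]/2.143,20+c[1]/2.143)
for n,c,z in [("trailL",(190,328),28),("trailR",(408,332),28),("frontL",(222,100),28),("frontR",(405,106),28),("stopTopL",(222,98),30),("stopTopR",(405,104),30)]: print(n,blk(atz("wrist",f(c),z)))
```

```text
trailL [39.5 38.8 28. ]
trailR [ 38.6 -32.2  28. ]
frontL [114.2  28.3  28. ]
frontR [112.9 -30.2  28. ]
stopTopL [114.5  28.1  30. ]
stopTopR [113.1 -30.   30. ]
```

```bash
python3 -c "
from plant import *
print(job_done())"
```

```text
the job is handed in; nothing more can be done
None
```

The cassette was tipped over the lip without being picked up; it now lies face up against the end stop, under both keepers, and the job was handed in at about 13 s on the robot's clock.

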